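Scooter brake lever stop check on the electronics bench

TASK

On the bench stand two scooter handlebar ends; test the one with the bright aluminium brake lever with a red ball end. With the backs of your fingers on the lever's outer side, press it in towards the bar as far as it will go, without forcing it, and hold it firmly there for a good second to see that it stops short of the bar; then ease it back out under control, without letting it snap, and take your hand away. Do not grip the lever or reach over it, do not touch the bar, and leave the other handlebar end and the things lying about as they are.

Things in the scene. Friction and masses are not known exactly. Their poses are not given: they have to be found in the camera images.
- brake_lever (a joint): hinge of the bright aluminium lever, rad: 0 = fully out at rest, grows as the blade is pressed towards the bar, up to 0.30 where its own built-in stop halts it, the blade then still about 20 mm short of the rubber grip. Sprung: 4 N at the brake_press point starts it, 8 N brings it to the stop; let go, it snaps back out
- brake_press (a point): point on the OUTER face of the blade (the face away from the bar), 110 mm from the pivot, at mid height, 110 mm above the table at all times. Its axes turn with the blade: y along the blade towards the free end, z up, x from the outer face towards the bar, i.e. the direction to press. The straight blade is 10 mm thick (x), 18 mm high (z) and runs from the pivot to a 20 mm ball end 30 mm beyond this point
- brake_pivot (a point): the lever's pivot (upright axis), at the blade's centreline, 110 mm above the table; same axes as the press point. A pressed lever turns about it clockwise seen from above, the press point travelling 33 mm in an arc
- brake_stand: stand with the bright lever with red ball end and a black rubber grip: fixed to the bench, plywood base plate 130 x 200 x 12 mm, two posts carry a level handlebar end; origin under the base plate's centre, z up. In its frame the bar lies along y at x = +30 mm, 110 mm up, and the lever is on the -x side with its pivot at (-18, -65, 110) mm, its free end towards +y; at rest the blade is turned 0.25 rad anticlockwise from y
- brake_bar: its handlebar end: steel tube 22 mm across, 240 mm long along y, with a grip 32 mm across over the part facing the blade; origin on the tube's axis at mid length, 110 mm above the table; nothing on it stands higher than 130 mm above the table
- spare_lever (a joint): hinge of the all-black lever, rad: 0 = fully out at rest, grows as the blade is pressed towards the bar, up to 0.30 where its own built-in stop halts it, the blade then still about 20 mm short of the rubber grip. Sprung: 4 N at the spare_press point starts it, 8 N brings it to the stop; let go, it snaps back out. Not to be moved
- spare_press (a point): the same point on the black lever
- spare_stand: the other stand, alike but with an all-black lever and a blue grip; to be left alone: fixed to the bench, plywood base plate 130 x 200 x 12 mm, two posts carry a level handlebar end; origin under the base plate's centre, z up. In its frame the bar lies along y at x = +30 mm, 110 mm up, and the lever is on the -x side with its pivot at (-18, -65, 110) mm, its free end towards +y; at rest the blade is turned 0.25 rad anticlockwise from y
- jar: loose closed clear jar with white lid, 44 mm across, 60 mm high, origin under its centre; leave alone
- battery: loose blue battery pack 35 x 83 x 28 mm, origin under its centre; leave alone
- driver: loose screwdriver with orange handle, 170 mm long, lying on the bench along its x axis; leave alone

How it is judged:
By the outcome, as a careful person would: the job done as asked, in the order asked, and still so for the second after the job is handed in, with the robot touching nothing.
It also fails if it takes over 40 s, if anything falls off the work surface, if the arm or the gripper's body presses on something with over 40 N, if the wrist force passes 120 N, or if a joint passes its speed limit or range.

ROBOT

A 7-joint arm with a two-finger parallel gripper is mounted at the origin on the work surface. World frame = base frame: x ahead of the robot, y to its left, z up, the work surface at z = 0. Lengths are in m, angles in rad, forces in N, time in s.
With the tool pointing down it reaches from about 0.4 to 0.875 m from the base axis. Payload 19.3 kg.
Tool frame: the origin (TCP) lies midway between the tips of the shut fingers; the grasp point (between the pads) lies bot.tcp_to_grasp behind it (bot.tcp_to_grasp is the distance from the TCP to the grasp point, in m); z points along the fingers, y is the line along which they close (so a half turn about z gives the same grasp; the last joint's range is limited). The gripper opens to 85 mm and grips with 20 to 120 N. Pads are 22 mm wide; open, the fingers measure 114 mm over their backs; the gripper's body (76 mm by 85 mm) begins 54 mm behind the grasp point. The pads swing forward as they close: fully open they stand 13 mm farther back than shut.
Start: joints at [-1.412, 0.521, -0.036, 1.599, 0.021, 1.021, -0.113], TCP at [0.142, 0.609, 0.231] pointing down, gripper open.
Joint ranges: [-2.91, 2.91], [-0.3, 2.13], [-1.5, 1.42], [0.17, 2.43], [-1.26, 4.41], [0.16, 1.93], [-2.52, 2.52]. Speed limits (rad/s): [1.89, 1.89, 2.39, 2.39, 3.01, 3.01, 3.01].

INTERFACE

Orientations are given as [roll, pitch, yaw] about the fixed x, y, z axes, in that order (R = Rz(yaw) Ry(pitch) Rx(roll)).
In Python, from workcell import observe, imaging, bot gives the robot as it stands.
- The arm moves only by the tool send_rows, never from a script. Its argument "plan" is text: rows parted by semicolons, each of 7 numbers parted by spaces: the shift along the tool's x, y, z in m, then the turn, a rotation vector about the tool's x, y, z in degrees, then the finger opening in m, from 0 to 0.0854. In form: dx dy dz rx ry rz claw; .... A call has 1 to 10 rows; each row is the pose to reach, as a shift and turn from the pose commanded when the call began, along the tool's axes at that moment; what a row does not reach only later rows make up. A row lasts 1/12 s, in which the tool goes at most 41.7 mm and 7.16 degrees, less where a joint would pass 70% of its speed; a pose out of reach is approached as far as the arm can. A call with a gripper value outside its range is refused whole. The fingers move at their own pace and stop on an object; "grip_force" is the grip in N (left out, the last holds). Time passes only in rows, so rows that repeat a pose let the fingers close. It gives the time, the measured TCP pose, the force, the opening and the grip force at its end, in the units of the state.
- observe(): the state, without advancing time (a new reading comes with each control period).
- imaging.grab_frame(name): name is "scene" or "top" or "wrist"; returns a dict with "color" (480x640x3 uint8, red, green, blue), "fx", "fy", "cx", "cy" (pixels), "dist_coeffs" ([k1, k2, p1, p2, k3] as OpenCV has them; the pictures are not rectified), "eye" and "orientation" of the camera in the world; the wrist camera has in their place "tool_from_camera" (4x4, takes a point from camera to tool coordinates, whose origin is the TCP and whose axes are the flange's). Camera axes: x right, y down, z forward; pixel columns grow to the right and rows downward; lengths in m; the calibration is good to about 2 mm. A picture is of the moment at which its call begins: read the wrist's pose just before it. There is no depth.
- bot.job_done(): hands the job in; it is judged then, once.
The state is a dict: "clock": time; "qpos": joint angles; "qd": joint speeds; "joint_efforts": joint torques, N m; "position": TCP position; "tool_rot": TCP orientation; "force": force on the tool from outside, world axes, zero at the start; "moment": the same for the moment, N m; "grip_width": finger opening in m; "finger_force": force on a finger pad.
Only numpy, scipy, OpenCV 4.12 (cv2) and the standard library are available. Lean on these libraries where they do the work, as an engineer would, in place of code of your own. Each camera call takes 0.05 s, during which the arm holds its last target. There are 200 camera calls.

## Working session

There is one attempt and no reset: what is moved stays moved. The work goes in short steps, Python scripts to look and compute and a tool call to move; the robot and the scene stay as the last step left them, time stands still between calls to the robot, and variables do not carry over. Pictures are saved under pics/ and viewed, at most 10 in all, crops included, and the job is handed in when it is done.

Besides the shell and the picture viewer there is one more tool, called after "Request:" by a JSON object that holds its "fn" and its "kwargs". send_rows: Moves the arm, as the interface text tells. Its arguments: {"type":"object","properties":{"plan":{"type":"string"},"grip_force":{"type":"number"}},"required":["plan"]}

```bash
mkdir -p pics; ls; python3 - <<'E'
from workcell import observe, imaging, bot
import cv2
s=observe();print({k:s[k] for k in('clock','position','tool_rot','force','grip_width')},bot.tcp_to_grasp)
for n in('scene','top'):
    f=imaging.grab_frame(n);cv2.imwrite(f'pics/{n}0.png',f['color'][:,:,::-1]);print(n,{k:v for k,v in f.items() if k!='color'})
E
```

```text
pics
{'clock': 0.0, 'position': array([0.1417203 , 0.60838395, 0.23071104]), 'tool_rot': array([-3.14044835e+00,  8.47395898e-05,  2.91276002e+00]), 'force': array([-0.20472512,  0.14136212, -0.41267705]), 'grip_width': 0.08553004296114392} 0.0187
scene {'fx': 599.4720463856802, 'fy': 599.4720463856802, 'cx': 332.9688954660039, 'cy': 239.54992013045876, 'dist_coeffs': array([-0.09119982,  0.        ,  0.        ,  0.        ,  0.        ]), 'eye': array([1.13492974, 0.62181   , 0.72156513]), 'orientation': array([-2.21793828e+00,  2.27795745e-04,  2.40290501e+00])}
top {'fx': 510.0043858833897, 'fy': 510.0043858833897, 'cx': 319.2065480414114, 'cy': 239.78060264934933, 'dist_coeffs': array([-0.07930152,  0.        ,  0.        ,  0.        ,  0.        ]), 'eye': array([ 0.41139382, -0.00746993,  0.94705718]), 'orientation': array([-2.94598709, -0.02111978, -1.56217826])}
```

View pics/top0.png

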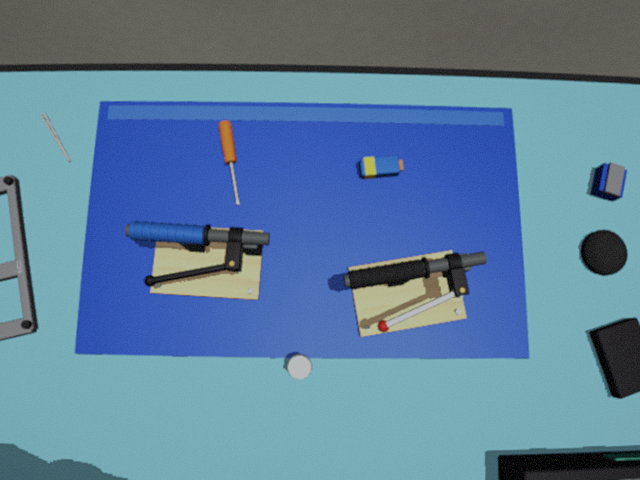

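View pics/scene0.png

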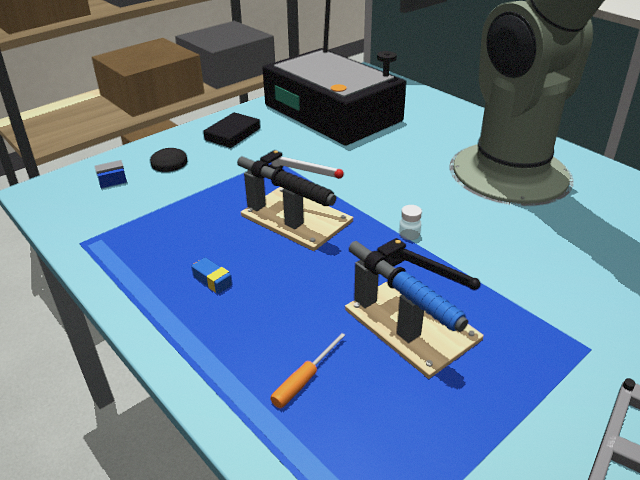

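The bright lever with the red ball is the right-hand stand in the top view: ball at about (383,326), pivot bolt at about (461,290). In the scene view the ball is at about (339,173). The spare stand is to the left and the jar is at (299,366) in the top view. Next I measure.

```bash
cat > h.py <<'E'
import numpy as np,cv2
from scipy.spatial.transform import Rotation as Ro
from workcell import observe, imaging, bot
def ray(f,uv,eye=None,R=None):
    K=np.array([[f['fx'],0,f['cx']],[0,f['fy'],f['cy']],[0,0,1]])
    p=cv2.undistortPoints(np.array([[uv]],float),K,f['dist_coeffs'])[0,0]
    R=Ro.from_euler('xyz',f['orientation']).as_matrix()
    return np.array(f['eye']),R@np.array([p[0],p[1],1])
def onz(f,uv,z):
    e,d=ray(f,uv);return e+d*(z-e[2])/d[2]
def tri(a,b):
    (e1,d1),(e2,d2)=a,b
    A=np.c_[d1,-d2];t=np.linalg.lstsq(A,e2-e1,rcond=None)[0]
    p,q=e1+d1*t[0],e2+d2*t[1];return (p+q)/2,np.linalg.norm(p-q)
E
python3 - <<'E'
from h import *
np.set_printoptions(precision=4,suppress=True)
T=imaging.grab_frame('top');S=imaging.grab_frame('scene')
def cen(m):
    n,l,st,c=cv2.connectedComponentsWithStats(m.astype(np.uint8));i=1+np.argmax(st[1:,4]);return c[i],st[i],l==i
def ch(f): return [f['color'][:,:,i].astype(int) for i in range(3)]
b=[]
for f in(T,S):
    r,g,bl=ch(f);c,st,_=cen((r>120)&(g<60)&(bl<60));print('ball',c,st);b.append(ray(f,c))
print('ball',tri(*b),onz(T,cen((ch(T)[0]>120)&(ch(T)[1]<60)&(ch(T)[2]<60))[0],.11))
# plate
r,g,bl=ch(T);m=(r>bl+25)&(g>bl+10)&(r>60);m[:,:330]=0;m[:240]=0;m[345:]=0;m[:,480:]=0
c=cv2.minAreaRect(np.argwhere(m)[:,::-1].astype(np.float32));print('plate',c)
P=[onz(T,q,.012) for q in cv2.boxPoints(c)];print(np.array(P));print(np.mean(P,0),[np.linalg.norm(P[i]-P[i-1]) for i in range(4)])
# bright blade
m=(np.minimum(np.minimum(r,g),bl)>110)&(abs(r-bl)<40);m[:,:380]=0;m[:270]=0;m[335:]=0;m[:,462:]=0
c,st,l=cen(m);print('blade',c,st)
pts=np.array([onz(T,q,.115) for q in np.argwhere(l)[:,::-1]])
w,v=np.linalg.eigh(np.cov(pts[:,:2].T));d=v[:,1];d*=np.sign(d[1]);print('blade dir',d,'angle from y',np.arctan2(-d[0],d[1]),pts.mean(0))
print('pivot bolt',onz(T,(461.5,290),.125))
print('jar',onz(T,(299,366),.06))
I=cv2.resize(T['color'][235:345,325:495],None,fx=4.7,fy=4.7,interpolation=cv2.INTER_CUBIC);cv2.imwrite('pics/crop.png',I[:,:,::-1])
E
```

```text
ball [382.3833 325.95  ] [379 321   9  10  60]
ball [338.7308 172.6538] [335 170   8   5  26]
ball (array([ 0.436 , -0.128 ,  0.1128]), np.float64(0.0013022205839940233)) [ 0.4356 -0.1279  0.11  ]
plate ((408.99078369140625, 292.19720458984375), (70.03570556640625, 111.45745086669922), 80.13418579101562)
[[ 0.5457 -0.0796  0.012 ]
 [ 0.5841 -0.2873  0.012 ]
 [ 0.4551 -0.3045  0.012 ]
 [ 0.4197 -0.1012  0.012 ]]
[ 0.5012 -0.1932  0.012 ] [np.float64(0.12777389506206574), np.float64(0.21125807859237733), np.float64(0.1301473222779509), np.float64(0.20638260579901724)]
blade [424.286  313.0289] [ 380  285   82   49 1521]
blade dir [-0.3148  0.9492] angle from y 0.32019887343417264 [ 0.4568 -0.1964  0.115 ]
pivot bolt [ 0.4938 -0.2566  0.125 ]
jar [0.3685 0.0077 0.06  ]
```

View pics/crop.png

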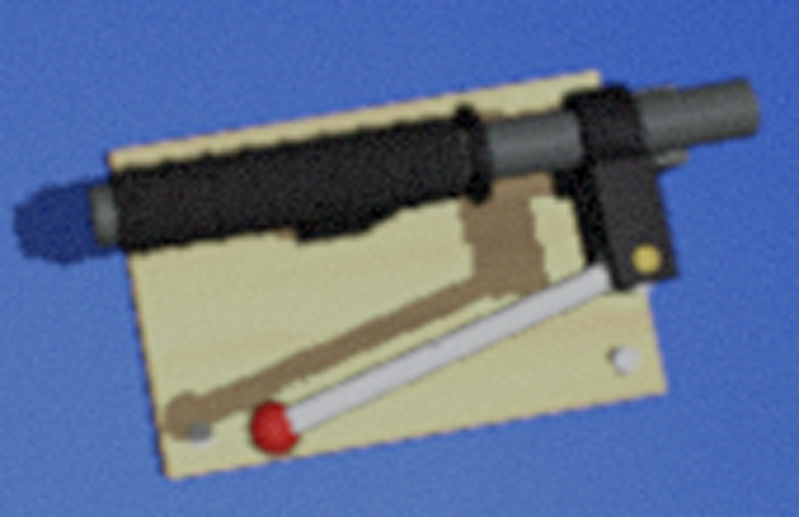

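Crop: ball at (275,428), bolt at (647,258), and the blade runs straight between them. The ball-to-pivot distance comes out at 141 mm (expected 140) and the ball height at 113 mm (expected 110). Stand yaw is about 0.18 rad from the plate edges, so the blade is about 0.43 rad from y, which agrees. Press point is about (0.444,-0.159,0.11).

```bash
cat >> h.py <<'E'
PIV=np.array([.494,-.257]);ANG=.424
def rows(targets,p0=None,R0=None):
    s=observe();p0=s['position'] if p0 is None else np.array(p0);R0=Ro.from_euler('xyz',s['tool_rot']) if R0 is None else R0
    for p,yaw in targets:
        d=R0.inv().apply(np.array(p)-p0);r=(R0.inv()*Ro.from_euler('xyz',[np.pi,0,yaw])).as_rotvec(degrees=True)
        print(' '.join('%.4f'%x for x in d),' '.join('%.1f'%x for x in r))
def pose(theta,back,z,along=.11,half=.0145):
    "TCP pose with finger back `back` short of the outer face, lever angle theta"
    a=ANG-theta;d=np.array([-np.sin(a),np.cos(a)]);n=np.array([np.cos(a),np.sin(a)])
    return np.r_[PIV+along*d-(.005+half+back)*n,z],a+np.pi/2
E
python3 - <<'E'
from h import *
print(pose(0,.035,.231))
rows([((.42,.35,.231),2.6),((.5,.1,.231),2.3),pose(0,.035,.231),pose(0,.035,.09)])
E
```

```text
(array([ 0.39907089, -0.17916225,  0.231     ]), 1.9947963267948965)
-0.3296 -0.1886 0.0001 -0.0 0.0 17.9
-0.4643 -0.4140 0.0003 -0.0 0.0 35.1
-0.4293 -0.7087 0.0005 -0.0 0.0 52.6
-0.4293 -0.7086 0.1415 -0.0 0.0 52.6
```

Request:
{"fn": "send_rows", "kwargs": {"plan": "-0.33 -0.19 0 0 0 18 0; -0.33 -0.19 0 0 0 18 0; -0.33 -0.19 0 0 0 18 0; -0.33 -0.19 0 0 0 18 0; -0.33 -0.19 0 0 0 18 0; -0.33 -0.19 0 0 0 18 0; -0.33 -0.19 0 0 0 18 0; -0.33 -0.19 0 0 0 18 0; -0.33 -0.19 0 0 0 18 0; -0.33 -0.19 0 0 0 18 0"}}

```text
clock: 1.03
position: [0.4251, 0.3429, 0.2315]
tool_rot: [-3.141, 0.003, 2.591]
force: [0.4, -1.4, -0.2]
grip_width: 0.0
finger_force: 0.0
```

```bash
python3 - <<'E'
from h import *
s=observe();print(s['clock'],s['position'],s['tool_rot'],s['qpos'],s['grip_width'])
rows([((.5,.1,.231),2.3),pose(0,.035,.231),pose(0,.035,.09)])
E
```

```text
1.0333 [0.42508072 0.34293673 0.23148948] [-3.14101962e+00  2.74887992e-03  2.59097797e+00] [-0.87986441  0.39820832  0.12097076  1.81522406 -0.05485076  0.93136574
  0.28465057] 2.7947611604664746e-05
-0.1910 -0.1678 0.0011 -0.0 0.2 16.7
-0.2510 -0.4585 0.0014 0.0 0.2 34.2
-0.2506 -0.4585 0.1424 0.0 0.2 34.2
```

Request:
{"fn": "send_rows", "kwargs": {"plan": "-0.191 -0.168 0.001 0 0.2 16.7 0; -0.191 -0.168 0.001 0 0.2 16.7 0; -0.191 -0.168 0.001 0 0.2 16.7 0; -0.191 -0.168 0.001 0 0.2 16.7 0; -0.191 -0.168 0.001 0 0.2 16.7 0; -0.191 -0.168 0.001 0 0.2 16.7 0; -0.191 -0.168 0.001 0 0.2 16.7 0; -0.251 -0.458 0.001 0 0.2 34.2 0; -0.251 -0.458 0.001 0 0.2 34.2 0; -0.251 -0.458 0.001 0 0.2 34.2 0"}}

```text
clock: 1.87
position: [0.4543, -0.0128, 0.2302]
tool_rot: [-3.14, -0.003, 1.995]
force: [1.2, -1.0, 0.9]
grip_width: -0.0004
finger_force: 0.0
```

```bash
python3 - <<'E'
from h import *
rows([pose(0,.035,.231),pose(0,.035,.09)])
E
```

```text
-0.1289 -0.1188 -0.0011 -0.1 -0.2 -0.0
-0.1293 -0.1186 0.1399 -0.1 -0.2 -0.0
```

Request:
{"fn": "send_rows", "kwargs": {"plan": "-0.129 -0.119 -0.001 0 0 0 0; -0.129 -0.119 -0.001 0 0 0 0; -0.129 -0.119 -0.001 0 0 0 0; -0.129 -0.119 -0.001 0 0 0 0; -0.129 -0.119 -0.001 0 0 0 0; -0.129 -0.119 -0.001 0 0 0 0; -0.129 -0.119 -0.001 0 0 0 0"}}

```text
clock: 2.45
position: [0.401, -0.1785, 0.231]
tool_rot: [-3.141, -0.003, 2.001]
force: [0.3, 1.3, -0.1]
grip_width: -0.0001
finger_force: 0.0
```

```bash
python3 - <<'E'
from h import *
s=observe();print(s['qpos'],s['force'])
rows([pose(0,.035,.231),pose(0,.035,.09)])
E
```

```text
[-0.09680085  0.24614693  0.45706297  2.08007598 -0.14623789  0.8481883
  0.87540332] [ 0.3297749   1.27256285 -0.12092295]
0.0002 -0.0021 -0.0000 -0.1 -0.2 0.3
-0.0003 -0.0019 0.1410 -0.1 -0.2 0.3
```

Request:
{"fn": "send_rows", "kwargs": {"plan": "0 -0.002 0.036 0 0 -0.3 0; 0 -0.002 0.07 0 0 -0.3 0; 0 -0.002 0.1 0 0 -0.3 0; 0 -0.002 0.12 0 0 -0.3 0; 0 -0.002 0.135 0 0 -0.3 0; 0 -0.002 0.141 0 0 -0.3 0; 0 -0.002 0.141 0 0 -0.3 0; 0 -0.002 0.141 0 0 -0.3 0"}}

```text
clock: 3.12
position: [0.3993, -0.1784, 0.0904]
tool_rot: [-3.141, -0.003, 2.008]
force: [0.1, 0.3, 0.1]
grip_width: -0.0001
finger_force: 0.0
```

```bash
python3 - <<'E'
from h import *
s=observe();print(s['qpos'],s['position'],s['tool_rot'],s['force'],s['moment'])
rows([pose(0,.035,.09),pose(0,.015,.09),pose(0,.005,.09)])
f=imaging.grab_frame('scene');I=cv2.resize(f['color'][90:290,190:457],None,fx=3,fy=3,interpolation=cv2.INTER_CUBIC)
cv2.imwrite('pics/s1.png',I[:,:,::-1])
f=imaging.grab_frame('wrist');cv2.imwrite('pics/w1.png',f['color'][:,:,::-1])
E
```

```text
[ 0.038242    0.49951211  0.32005202  2.2038931  -0.33287799  0.48574932
  1.0556449 ] [ 0.39928515 -0.17842815  0.09037493] [-3.14071338 -0.00342176  2.0078819 ] [0.11931159 0.32826353 0.13116425] [-0.00755092 -0.01746129 -0.01883907]
-0.0006 -0.0005 0.0004 -0.1 -0.2 0.7
-0.0008 0.0195 0.0004 -0.1 -0.2 0.7
-0.0010 0.0295 0.0003 -0.1 -0.2 0.7
```

View pics/s1.png

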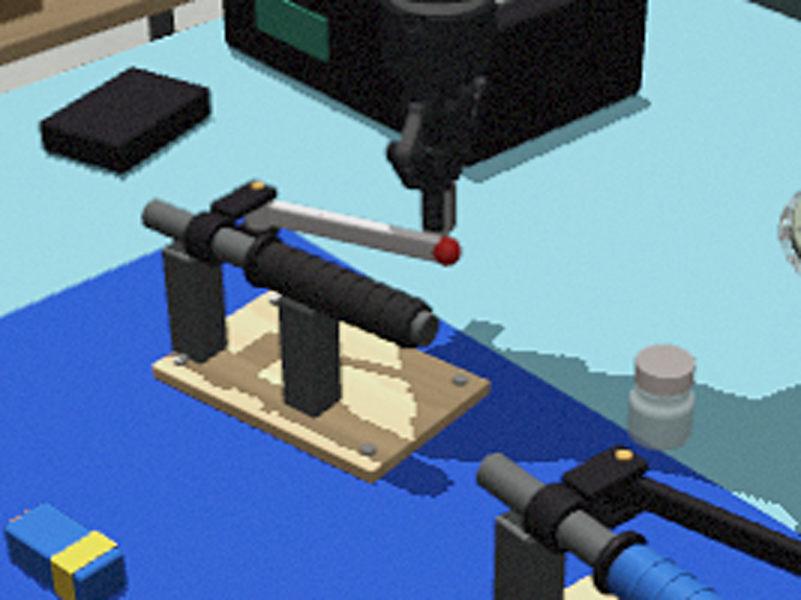

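View pics/w1.png

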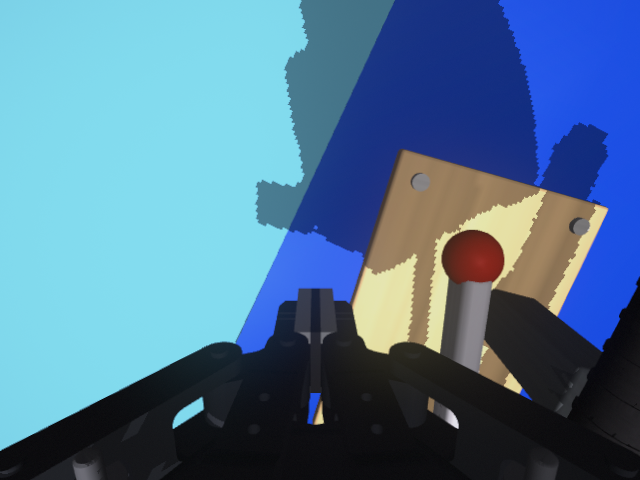

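The fingers stand shut just outside the blade near the ball: tip at crop (437,230), ball at (446,250). In the wrist view the blade runs alongside the finger backs at column ~470, with nothing in between. I now approach slowly.

Request:
{"fn": "send_rows", "kwargs": {"plan": "0 0.006 -0.003 0 0 0.3 0; 0 0.012 -0.003 0 0 0.7 0; 0 0.018 -0.003 0 0 0.7 0; 0 0.023 -0.003 0 0 0.7 0; 0 0.027 -0.003 0 0 0.7 0; 0 0.027 -0.003 0 0 0.7 0; 0 0.027 -0.003 0 0 0.7 0"}}

```text
clock: 3.8
position: [0.4233, -0.1675, 0.0929]
tool_rot: [-3.14, -0.003, 1.995]
force: [0.0, -1.0, 0.1]
grip_width: -0.0005
finger_force: 0.0
```

Request:
{"fn": "send_rows", "kwargs": {"plan": "0 0.001 0 0 0 0 0; 0 0.002 0 0 0 0 0; 0 0.003 0 0 0 0 0; 0 0.004 0 0 0 0 0; 0 0.004 0 0 0 0 0; 0 0.004 0 0 0 0 0"}}

```text
clock: 4.3
position: [0.427, -0.166, 0.093]
tool_rot: [-3.141, -0.003, 1.995]
force: [0.3, 0.2, -0.3]
grip_width: -0.0001
finger_force: 0.0
```

```bash
python3 - <<'E'
from h import *
s=observe();print(s['clock'],s['position'],s['tool_rot'],s['force'],s['moment'])
f=imaging.grab_frame('wrist');cv2.imwrite('pics/w2.png',f['color'][:,:,::-1])
rows([pose(0,.0,.094)])
E
```

```text
4.3 [ 0.42696407 -0.16598044  0.09297311] [-3.14053273 -0.00327938  1.99469092] [ 0.30372919  0.22331103 -0.34862246] [-0.01047382 -0.02404684  0.03437994]
-0.0005 0.0042 -0.0010 -0.1 -0.2 -0.0
```

View pics/w2.png

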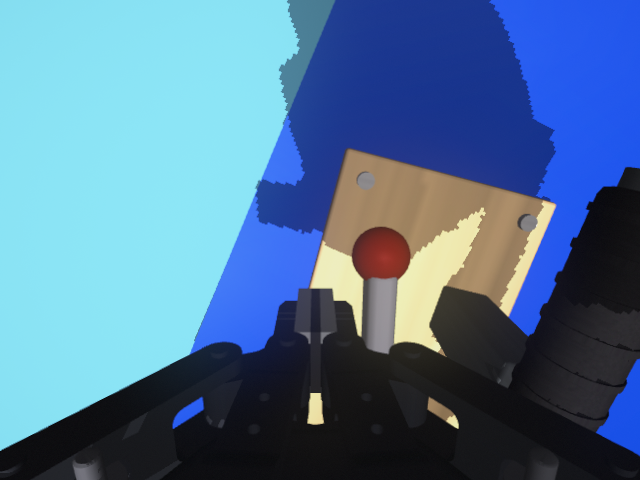

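The blade (columns 362–396) is parallel to the finger, with a gap of a few mm at the finger shoulder (column 355). The ball is at (381,256). I creep to contact.

Request:
{"fn": "send_rows", "kwargs": {"plan": "0 0.001 0 0 0 0 0; 0 0.002 0 0 0 0 0; 0 0.003 0 0 0 0 0; 0 0.004 0 0 0 0 0; 0 0.004 0 0 0 0 0; 0 0.004 0 0 0 0 0"}}

```text
clock: 4.85
position: [0.4304, -0.1644, 0.0929]
tool_rot: [-3.14, -0.003, 1.995]
force: [-2.5, -1.1, 1.4]
grip_width: -0.0004
finger_force: 1.4
```

Request:
{"fn": "send_rows", "kwargs": {"plan": "0 0.001 0 0 0 0 0; 0 0.002 0 0 0 0 0; 0 0.003 0 0 0 0 0; 0 0.003 0 0 0 0 0; 0 0.003 0 0 0 0 0"}}

```text
clock: 5.27
position: [0.4332, -0.163, 0.0929]
tool_rot: [-3.14, -0.003, 1.995]
force: [-4.9, -1.1, 1.4]
grip_width: -0.0002
finger_force: 2.3
```

Contact is where predicted, at about 5 N. Now I compute the arc about the pivot.

```bash
python3 - <<'E'
from h import *
s=observe();p,y=pose(0.027,0,.093);print(p,y,s['position'])
R0=Ro.from_euler('xyz',[np.pi,0,y])
for t0 in(.027,):
    rows([pose(.027+k*.02,0,.093) for k in range(1,16)],p,R0)
E
```

```text
[ 0.43348474 -0.16309498  0.093     ] 1.9677963267948966 [ 0.43322911 -0.16300958  0.0929033 ]
0.0004 0.0022 0.0000 0.0 -0.0 1.1
0.0007 0.0044 0.0000 0.0 -0.0 2.3
0.0010 0.0066 0.0000 -0.0 -0.0 3.4
0.0012 0.0089 0.0000 -0.0 -0.0 4.6
0.0014 0.0111 0.0000 0.0 -0.0 5.7
0.0015 0.0133 0.0000 0.0 -0.0 6.9
0.0016 0.0155 0.0000 0.0 -0.0 8.0
0.0017 0.0178 0.0000 0.0 -0.0 9.2
0.0017 0.0200 0.0000 0.0 -0.0 10.3
0.0017 0.0222 0.0000 -0.0 -0.0 11.5
0.0016 0.0245 0.0000 0.0 -0.0 12.6
0.0015 0.0267 0.0000 0.0 -0.0 13.8
0.0013 0.0289 0.0000 0.0 -0.0 14.9
0.0011 0.0312 0.0000 0.0 -0.0 16.0
0.0008 0.0334 0.0000 -0.0 -0.0 17.2
```

Request:
{"fn": "send_rows", "kwargs": {"plan": "0.0002 0.0011 0 0 0 0.8 0; 0.0003 0.0022 0 0 0 2 0; 0.0004 0.0033 0 0 0 3 0; 0.0006 0.0044 0 0 0 3.8 0; 0.0007 0.0055 0 0 0 4.4 0; 0.0008 0.0066 0 0 0 4.9 0; 0.0009 0.0078 0 0 0 5.5 0; 0.001 0.0089 0 0 0 6.1 0; 0.001 0.01 0 0 0 6.6 0; 0.0011 0.0111 0 0 0 7.2 0"}}

```text
clock: 6.1
position: [0.4427, -0.1573, 0.0929]
tool_rot: [-3.14, -0.004, 1.869]
force: [-6.7, -0.8, 2.7]
grip_width: -0.0001
finger_force: 3.0
```

```bash
python3 - <<'E'
from h import *
s=observe();p,y=pose(.127,0,.093);print(p,y,s['position'],s['tool_rot'],s['force'],s['moment'])
R0=Ro.from_euler('xyz',[np.pi,0,y])
rows([pose(.127+k*.01,0,.093) for k in range(1,19)],p,R0)
E
```

```text
[ 0.44316192 -0.15752267  0.093     ] 1.8677963267948965 [ 0.4426795  -0.15725909  0.09288007] [-3.13951547 -0.00375004  1.86860082] [-6.65325073 -0.79175715  2.6512951 ] [-0.03015289  1.14732957  0.0341925 ]
0.0002 0.0011 0.0000 0.0 -0.0 0.6
0.0004 0.0022 0.0000 0.0 -0.0 1.1
0.0005 0.0033 0.0000 0.0 -0.0 1.7
0.0007 0.0044 0.0000 0.0 -0.0 2.3
0.0008 0.0055 0.0000 0.0 -0.0 2.9
0.0010 0.0066 0.0000 0.0 -0.0 3.4
0.0011 0.0077 0.0000 0.0 -0.0 4.0
0.0012 0.0089 0.0000 0.0 -0.0 4.6
0.0013 0.0100 0.0000 0.0 -0.0 5.2
0.0014 0.0111 0.0000 0.0 -0.0 5.7
0.0015 0.0122 0.0000 0.0 -0.0 6.3
0.0015 0.0133 0.0000 0.0 -0.0 6.9
0.0016 0.0144 0.0000 0.0 -0.0 7.4
0.0016 0.0155 0.0000 0.0 -0.0 8.0
0.0017 0.0167 0.0000 0.0 -0.0 8.6
0.0017 0.0178 0.0000 0.0 -0.0 9.2
0.0017 0.0189 0.0000 0.0 -0.0 9.7
0.0017 0.0200 0.0000 0.0 -0.0 10.3
```

Request:
{"fn": "send_rows", "kwargs": {"plan": "0.0002 0.0011 0 0 0 0.6 0; 0.0004 0.0022 0 0 0 1.1 0; 0.0005 0.0033 0 0 0 1.7 0; 0.0007 0.0044 0 0 0 2.3 0; 0.0008 0.0055 0 0 0 2.9 0; 0.001 0.0066 0 0 0 3.4 0; 0.0011 0.0077 0 0 0 4 0; 0.0012 0.0089 0 0 0 4.6 0; 0.0013 0.01 0 0 0 5.2 0; 0.0014 0.0111 0 0 0 5.7 0"}}

```text
clock: 6.93
position: [0.4527, -0.1527, 0.0929]
tool_rot: [-3.139, -0.004, 1.769]
force: [-7.0, -0.5, 4.0]
grip_width: -0.0004
finger_force: 3.6
```

Request:
{"fn": "send_rows", "kwargs": {"plan": "0.0002 0.0011 0 0 0 0.6 0; 0.0004 0.0022 0 0 0 1.1 0; 0.0005 0.0033 0 0 0 1.7 0; 0.0007 0.0044 0 0 0 2.3 0; 0.0008 0.0055 0 0 0 2.9 0; 0.0008 0.0055 0 0 0 2.9 0"}}

```text
clock: 7.43
position: [0.458, -0.1508, 0.0928]
tool_rot: [-3.139, -0.003, 1.718]
force: [-7.2, -0.9, 5.1]
grip_width: -0.0
finger_force: 3.8
```

Request:
{"fn": "send_rows", "kwargs": {"plan": "0 0.0005 0 0 0 0.3 0; 0 0.001 0 0 0 0.6 0; 0.0001 0.0015 0 0 0 0.8 0; 0.0001 0.002 0 0 0 1 0; 0.0001 0.002 0 0 0 1 0"}}

```text
clock: 7.85
position: [0.4598, -0.1502, 0.0928]
tool_rot: [-3.138, -0.004, 1.701]
force: [-7.9, 0.5, 5.0]
grip_width: 0.0001
finger_force: 4.0
```

Request:
{"fn": "send_rows", "kwargs": {"plan": "0 0.0005 0 0 0 0.3 0; 0 0.001 0 0 0 0.5 0; 0 0.001 0 0 0 0.5 0; 0 0.001 0 0 0 0.5 0"}}

```text
clock: 8.18
position: [0.4607, -0.15, 0.0928]
tool_rot: [-3.138, -0.004, 1.693]
force: [-8.4, 1.2, 6.5]
grip_width: 0.0001
finger_force: 4.0
```

Request:
{"fn": "send_rows", "kwargs": {"plan": "0 0.0005 0 0 0 0.3 0; 0 0.001 0 0 0 0.5 0; 0 0.001 0 0 0 0.5 0; 0 0.001 0 0 0 0.5 0"}}

```text
clock: 8.52
position: [0.4612, -0.1498, 0.0927]
tool_rot: [-3.137, -0.004, 1.684]
force: [-10.7, 1.8, 5.7]
grip_width: 0.0002
finger_force: 5.4
```

Request:
{"fn": "send_rows", "kwargs": {"plan": "0 0.0005 0 0 0 0 0; 0 0.0005 0 0 0 0 0; 0 0.0005 0 0 0 0 0"}}

```text
clock: 8.77
position: [0.4613, -0.1498, 0.0927]
tool_rot: [-3.137, -0.004, 1.684]
force: [-13.8, 1.4, 7.8]
grip_width: -0.0001
finger_force: 6.7
```

The stop is reached: force rises while the position stays put. I hold it about 1.6 s.

Request:
{"fn": "send_rows", "kwargs": {"plan": "0 0.0002 0 0 0 0 0; 0 0.0002 0 0 0 0 0; 0 0.0002 0 0 0 0 0; 0 0.0002 0 0 0 0 0; 0 0.0002 0 0 0 0 0; 0 0.0002 0 0 0 0 0; 0 0.0002 0 0 0 0 0; 0 0.0002 0 0 0 0 0; 0 0.0002 0 0 0 0 0; 0 0.0002 0 0 0 0 0"}}

```text
clock: 9.6
position: [0.4613, -0.1498, 0.0927]
tool_rot: [-3.137, -0.005, 1.684]
force: [-14.5, 1.3, 9.0]
grip_width: 0.0003
finger_force: 7.2
```

```bash
python3 - <<'E'
from h import *
f=imaging.grab_frame('scene');I=cv2.resize(f['color'][90:290,190:457],None,fx=3,fy=3,interpolation=cv2.INTER_CUBIC)
cv2.imwrite('pics/s2.png',I[:,:,::-1])
p,y=pose(.3,0,.093);print(p,y);R0=Ro.from_euler('xyz',[np.pi,0,y])
rows([pose(.3-k*.01,0.0,.093) for k in range(1,11)],p,R0)
E
```

```text
[ 0.46104465 -0.15025641  0.093     ] 1.6947963267948967
-0.0002 -0.0011 -0.0000 0.0 0.0 -0.6
-0.0004 -0.0022 -0.0000 0.0 0.0 -1.1
-0.0006 -0.0033 -0.0000 0.0 0.0 -1.7
-0.0009 -0.0044 -0.0000 0.0 0.0 -2.3
-0.0011 -0.0055 -0.0000 0.0 0.0 -2.9
-0.0014 -0.0066 -0.0000 -0.0 0.0 -3.4
-0.0016 -0.0076 -0.0000 -0.0 0.0 -4.0
-0.0019 -0.0087 -0.0000 0.0 0.0 -4.6
-0.0022 -0.0098 -0.0000 -0.0 0.0 -5.2
-0.0025 -0.0109 -0.0000 0.0 0.0 -5.7
```

View pics/s2.png

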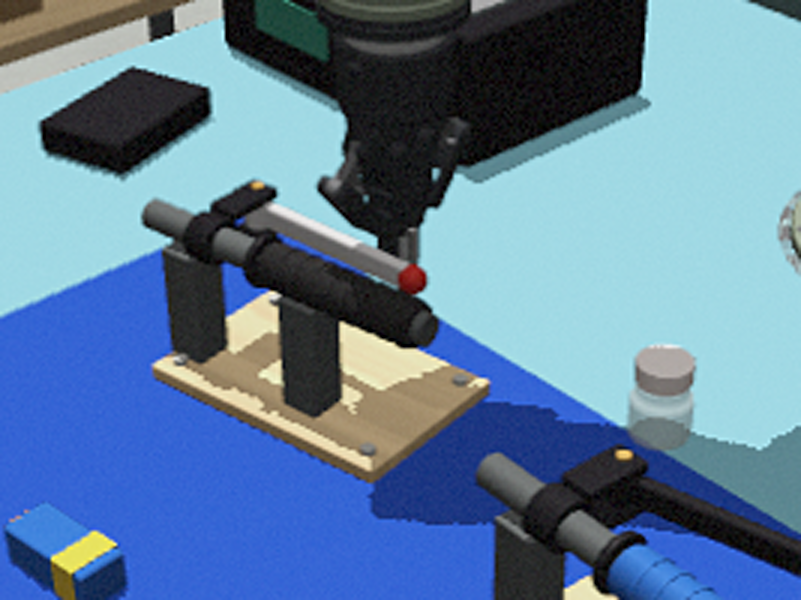

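Request:
{"fn": "send_rows", "kwargs": {"plan": "0 0 0 0 0 0 0; 0 0 0 0 0 0 0; 0 0 0 0 0 0 0; 0 0 0 0 0 0 0; 0 0 0 0 0 0 0; 0 0 0 0 0 0 0; 0 0 0 0 0 0 0; 0 0 0 0 0 0 0; 0 0 0 0 0 0 0; 0 0 0 0 0 0 0"}}

```text
clock: 10.48
position: [0.4613, -0.1498, 0.0927]
tool_rot: [-3.137, -0.004, 1.684]
force: [-14.4, 0.6, 9.4]
grip_width: 0.0001
finger_force: 7.2
```

The blade is in and short of the grip (ball at crop (412,279), still clear of the bar). Held for over 1.7 s. Now I ease it out along the arc at about 13 mm/s.

Request:
{"fn": "send_rows", "kwargs": {"plan": "-0.0002 -0.0011 0 0 0 -0.6 0; -0.0004 -0.0022 0 0 0 -1.1 0; -0.0006 -0.0033 0 0 0 -1.7 0; -0.0009 -0.0044 0 0 0 -2.3 0; -0.0011 -0.0055 0 0 0 -2.9 0; -0.0014 -0.0066 0 0 0 -3.4 0; -0.0016 -0.0076 0 0 0 -4 0; -0.0019 -0.0087 0 0 0 -4.6 0; -0.0022 -0.0098 0 0 0 -5.2 0; -0.0025 -0.0109 0 0 0 -5.7 0"}}

```text
clock: 11.32
position: [0.4517, -0.1534, 0.0927]
tool_rot: [-3.138, -0.004, 1.784]
force: [-8.1, 2.8, 4.3]
grip_width: -0.0001
finger_force: 3.5
```

Request:
{"fn": "send_rows", "kwargs": {"plan": "-0.0002 -0.0011 0 0 0 -0.6 0; -0.0004 -0.0022 0 0 0 -1.1 0; -0.0006 -0.0033 0 0 0 -1.7 0; -0.0009 -0.0044 0 0 0 -2.3 0; -0.0011 -0.0055 0 0 0 -2.9 0; -0.0014 -0.0066 0 0 0 -3.4 0; -0.0016 -0.0076 0 0 0 -4 0; -0.0019 -0.0087 0 0 0 -4.6 0; -0.0022 -0.0098 0 0 0 -5.2 0; -0.0025 -0.0109 0 0 0 -5.7 0"}}

```text
clock: 12.15
position: [0.4417, -0.1582, 0.0927]
tool_rot: [-3.139, -0.004, 1.884]
force: [-6.2, 1.0, 1.7]
grip_width: 0.0001
finger_force: 2.8
```

Request:
{"fn": "send_rows", "kwargs": {"plan": "-0.0002 -0.0009 0 0 0 -0.5 0; -0.0003 -0.0018 0 0 0 -0.9 0; -0.0005 -0.0027 0 0 0 -1.4 0; -0.0007 -0.0036 0 0 0 -1.9 0; -0.0009 -0.0044 0 0 0 -2.3 0; -0.001 -0.005 0 0 0 -2.6 0; -0.0011 -0.0056 0 0 0 -2.9 0; -0.0012 -0.0062 0 0 0 -3.2 0; -0.0014 -0.0068 0 0 0 -3.5 0; -0.0015 -0.0074 0 0 0 -3.8 0"}}

```text
clock: 12.98
position: [0.4353, -0.162, 0.0928]
tool_rot: [-3.14, -0.004, 1.95]
force: [-5.1, 0.7, 0.3]
grip_width: 0.0
finger_force: 2.4
```

```bash
python3 - <<'E'
from h import *
s=observe();print(s['position'],s['tool_rot'],s['force'],pose(.0,0,.093))
rows([pose(0,b,.093) for b in(0,.005)])
E
```

```text
[ 0.43527088 -0.16201424  0.09275896] [-3.1395571  -0.00432505  1.94974973] [-5.05597712  0.69669137  0.2819451 ] (array([ 0.43097166, -0.16476292,  0.093     ]), 1.9947963267948965)
-0.0010 -0.0050 -0.0002 -0.1 -0.3 -2.6
-0.0012 -0.0100 -0.0002 -0.1 -0.3 -2.6
```

Request:
{"fn": "send_rows", "kwargs": {"plan": "-0.0002 -0.0007 0 0 0 -0.4 0; -0.0003 -0.0014 0 0 0 -0.7 0; -0.0005 -0.002 0 0 0 -1.1 0; -0.0006 -0.0026 0 0 0 -1.4 0; -0.0007 -0.0032 0 0 0 -1.7 0; -0.0008 -0.0038 0 0 0 -2 0; -0.0009 -0.0044 0 0 0 -2.3 0; -0.001 -0.005 0 0 0 -2.6 0; -0.001 -0.0055 0 0 0 -2.6 0; -0.001 -0.006 0 0 0 -2.6 0"}}

```text
clock: 13.82
position: [0.4308, -0.1654, 0.0929]
tool_rot: [-3.141, -0.003, 1.995]
force: [-1.3, 0.9, -0.5]
grip_width: -0.0001
finger_force: 0.4
```

Request:
{"fn": "send_rows", "kwargs": {"plan": "0 -0.0005 0 0 0 0 0; 0 -0.001 0 0 0 0 0; 0 -0.0015 0 0 0 0 0; 0 -0.002 0 0 0 0 0; 0 -0.0025 0 0 0 0 0; 0 -0.003 0 0 0 0 0; 0 -0.003 0 0 0 0 0"}}

```text
clock: 14.4
position: [0.4279, -0.1669, 0.093]
tool_rot: [-3.141, -0.003, 1.995]
force: [-0.3, 0.2, 0.2]
grip_width: 0.0004
finger_force: 0.0
```

Released. I back straight off, then lift.

Request:
{"fn": "send_rows", "kwargs": {"plan": "0 -0.008 0 0 0 0 0; 0 -0.018 0 0 0 0 0; 0 -0.028 0 0 0 0 0; 0 -0.034 0 0 0 0 0; 0 -0.034 -0.03 0 0 0 0; 0 -0.034 -0.065 0 0 0 0; 0 -0.034 -0.1 0 0 0 0; 0 -0.034 -0.13 0 0 0 0; 0 -0.034 -0.14 0 0 0 0; 0 -0.034 -0.14 0 0 0 0"}}

```text
clock: 15.23
position: [0.3978, -0.1818, 0.2353]
tool_rot: [3.139, -0.001, 1.994]
force: [-0.1, 0.5, -0.4]
grip_width: 0.0005
finger_force: 0.0
```

```bash
python3 - <<'E'
from h import *
f=imaging.grab_frame('scene');S=f['color'];r,g,b=[S[:,:,i].astype(int) for i in range(3)]
m=(r>120)&(g<60)&(b<60);print(np.argwhere(m).mean(0)[::-1],observe()['position'],observe()['force'])
I=cv2.resize(S[90:290,190:457],None,fx=3,fy=3);cv2.imwrite('pics/s3.png',I[:,:,::-1])
E
```

```text
[338.89285714 171.82142857] [ 0.39724215 -0.18141488  0.23372933] [-0.16639039  0.00279525 -1.22593177]
```

View pics/s3.png

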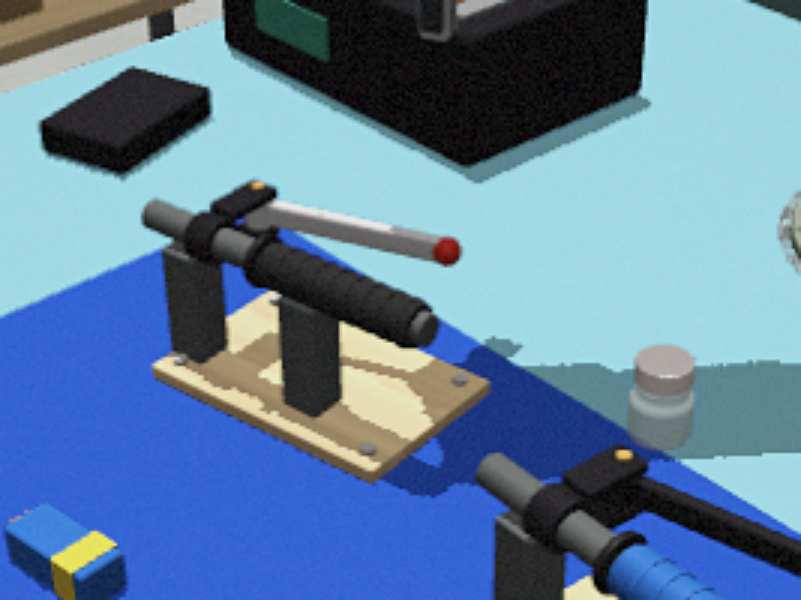

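The lever is back at rest (ball at (339,172), as at the start), the hand is clear and everything else in view is unmoved.

```bash
python3 -c "
from workcell import bot
print(bot.job_done())"
```

```text
the job is handed in; nothing more can be done
None
```

I pressed the bright lever in to its stop, where it stayed short of the bar, held it there for over 1.7 s at about 14 N, eased it back to rest under control, moved the hand clear, and handed the job in at about 15 s.

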